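# Dispense a gauze pack with the treadle and complete the specimen kit

### The arm

A 7-joint arm with a two-finger parallel gripper is mounted at the origin on a cart in front of the work surface, level with it; the furniture and walls round the work are solid. World frame = base frame: x ahead of the robot, y to its left, z up, the work surface at z = 0. Lengths are in mm, angles in degrees, forces in N, time in s.
With the tool pointing down it reaches from about 425 to 875 mm from the base axis. Payload 9.9 kg.
Tool frame: the origin (TCP) lies at the very end of the fingers, on their centre line; the grasp point (between the pads) lies 19 mm behind it; z points along the fingers, y is the line along which they close (so a half turn about z gives the same grasp; the last joint's range is limited). The gripper opens to 85 mm and grips with 20 to 120 N. Pads are 22 mm wide; open, the fingers measure 114 mm over their backs; the gripper's body (76 mm by 85 mm) begins 54 mm behind the grasp point. The pads swing forward as they close: fully open they stand 13 mm farther back than shut.
Start: joints at [60.172, 32.985, 1.427, 82.34, -0.859, 64.687, -3.237], TCP at [285.558, -611.625, 231.289] pointing down, gripper open.
Joint ranges: [-157.87, 157.87], [-19.46, 123.44], [-87.15, 90], [11.01, 140.99], [-62.26, 242.26], [9.8, 113.94], [-161.44, 161.44]. Speed limits (degrees/s): [127.2, 127.2, 172.46, 172.46, 180, 180, 180].

### API

Orientations are given as a 3x3 rotation matrix whose columns are the frame's x, y, z axes.
In Python, from cell import r gives the robot as it stands.
- The arm moves only by the shell command python3 -m crank 'ROWS' [FORCE]. ROWS is text: rows parted by semicolons, each of 7 numbers parted by spaces: the shift along the tool's x, y, z in cm, then the turn, a rotation vector about the tool's x, y, z in rad, then the closure, from 0 (fully open) to 1 (shut). In form: dx dy dz ax ay az hand; .... A call has 1 to 20 rows; each row is the pose to reach, as a shift and turn from the pose commanded when the call began, along the tool's axes at that moment; what a row does not reach only later rows make up. A row lasts 1/8 s, in which the tool goes at most 62.5 mm and 10.7 degrees, less where a joint would pass 70% of its speed; a pose out of reach is approached as far as the arm can. A call with a gripper value outside its range is refused whole. The fingers move at their own pace and stop on an object; FORCE is the grip in N (left out, the last holds). Time passes only in rows, so rows that repeat a pose let the fingers close. It gives the time, the measured TCP pose, the force, the opening and the grip force at its end, in the units of the state.
- r.get_obs(): the state, without advancing time (a new reading comes with each control period).
- r.get_image(name): name is "scene" or "top"; returns the picture (420x560x3 uint8, red, green, blue); there is no depth.
- r.camera_model(name): a dict with "fx", "fy", "cx", "cy" (pixels), "k1" (the pictures are not rectified: a ray, as slopes to the right and down, at radius r is drawn at 1 + k1 r^2 times it, then the intrinsics apply), "position" and "rotation" of the camera in the world. Camera axes: x right, y up, looking along -z (the intrinsics and any distortion apply to the point x, -y, -z); pixel columns grow to the right and rows downward; lengths in mm; the calibration is good to about 2 mm. A picture is of the moment at which its call begins. camera_model takes no time and is no camera call.
- r.finish_job(): hands the job in; it is judged then, once.
The state is a dict: "time": time; "q": joint angles; "joint_velocities": joint speeds; "joint_efforts": joint torques, N m; "ee_pos": TCP position; "eef_rot": TCP orientation; "ft_force": force on the tool from outside, world axes, zero at the start; "moment": the same for the moment, N m; "finger_gap": finger opening in mm; "grip_force": force on a finger pad.
Only numpy, scipy, OpenCV 4.12 (cv2) and the standard library are available. Lean on these libraries where they do the work, as an engineer would, in place of code of your own. Each camera call takes 0.05 s, during which the arm holds its last target. There are 200 camera calls.

### The job

Make up a specimen kit in the grey two-bay tray: first press the dispenser's blue treadle with the gripper down to its stop and keep it pressed firmly there for about a second, without stamping on it, so that the gauze pack is pushed right out and lies flat in the bay next to the dispenser. Let the treadle spring back up, then stand the blue-lidded specimen cup upright in the empty bay and let go of it. Leave the orange-lidded cup and the dropper bottle where they are.

Things in the scene. Friction and masses are not known exactly. Their poses are not given: they have to be found in the camera images.
- dispenser: Low white pack dispenser with tray and treadle in one, fixed. Origin on the table; own x away from the robot at yaw 0, y left, z up. White housing x -28 to 80, y -132 to 4 mm, 57 mm high; grey tray at y 4 to 184, x -28 to 80 mm, walls 22 mm high, 4 mm thick, floor 4 mm above the table. The treadle sticks out in front to x = -170 mm.
- treadle: Blue hinged spring treadle, 145 x 80 x 5 mm. Origin on its hinge, 20 mm above the table; the plate runs along its own -x and slopes up 0.44 rad at rest; own z is square to it. Pressing its free end down drives the pusher; it springs back when released. 13 N or more against the stop is a full press; over 40 N would bend the linkage.
- treadle_pad (a point): Centre of the top of the treadle's black sprung rubber pad (62 along, 74 mm wide), 110 mm from the hinge, 84 mm above the table at rest; moves with the treadle. The spring takes 3 N here at first, 8 N before the stop. The stop, a bar under the treadle, is set anew each time, 26 to 38 mm below rest; there the force rises by about 4 N a mm as the pad gives, up to 6 mm.
- pack_centre (a point): Centre of the flat white gauze pack with a blue stripe, 62 x 78 x 6 mm (own x, y, z). It starts in the dispenser on a deck 19 mm above the table under a clear cover. The pusher moves it to the dispenser's +y, over the deck's edge into the near bay; it drops flat only near the end of the treadle's travel.
- pack_bay (a point): Floor centre of the tray bay next to the dispenser, for the gauze pack: 100 mm (x) by 94 mm (y) inside, walls 18 mm above its floor. Axes as the dispenser's.
- cup_bay (a point): Floor centre of the tray's outer, empty bay, for the cup: 100 mm (x) by 78 mm (y) inside, walls 18 mm above its floor. Axes as the dispenser's.
- cup_blue_centre (a point): Centre, half-way up (36 mm above its foot), of the blue-lidded specimen cup: upright, 72 mm high; body 50 mm across, lid 55 mm across and the top 14 mm of it; 60 g. It can be gripped across the lid or body from above. Its own z points up.
- cup_orange_centre (a point): The same point of the orange-lidded cup of the same size; not to be used.
- dropper_centre (a point): Centre, half-way up (53 mm), of the brown dropper bottle in front, left of the tray, 33 mm across and 106 mm high; not to be used.
Mind the look-alikes: they are no part of the job. Leave any pink or purple look-alike of the part that bears dropper_centre alone. There is more than one size of the part that bears cup_orange_centre; the job needs the larger.

How it is judged (in metres and radians):
On the way, in this order (a step that is already met when the one before it is completed fails the run):
1. the treadle is held against its stop with at least 12 N, standing still, and the gauze pack has been pushed out flat into its bay (contact force between the fingers and treadle above 12 N and angular speed of treadle below 0.15 rad/s and y of pack_centre in the frame of pack_bay between -0.02 and 0.02 m and x of pack_centre in the frame of pack_bay between -0.02 and 0.02 m and z of pack_centre in the frame of pack_bay below 0.008 m and angle between pack_centre's own z axis and vertical below 0.1 rad), for 0.3 s.
2. the blue-lidded cup stands upright in the outer bay (y of cup_blue_centre in the frame of cup_bay between -0.018 and 0.018 m and x of cup_blue_centre in the frame of cup_bay between -0.03 and 0.03 m and z of cup_blue_centre in the frame of cup_bay below 0.041 m and angle between cup_blue_centre's own z axis and vertical below 0.1 rad), for 0.2 s.
At the end, for the whole second after the job is handed in: Gauze pack flat (0.1 rad) on the near bay's floor, centred within 20 mm; blue-lidded cup released, upright (0.1 rad) on the outer bay's floor; treadle back up within 0.06 rad; orange-lidded cup and dropper bottle upright, within 25 mm of their places (all of step 2 and y of pack_centre in the frame of pack_bay between -0.02 and 0.02 m and x of pack_centre in the frame of pack_bay between -0.02 and 0.02 m and z of pack_centre in the frame of pack_bay below 0.008 m and angle between pack_centre's own z axis and vertical below 0.1 rad and angle between treadle's own z axis and vertical above 0.38 rad and distance of each of cup_orange_centre, dropper_centre from where it was at the start of the episode below 0.025 m and angle between each of cup_orange_centre, dropper_centre's own z axis and vertical below 0.3 rad and contact force between the fingers and anything else below 0.5 N); the robot touches nothing.
It fails at once if the treadle is pressed with more than 40 N (contact force between the fingers and treadle above 40 N).
It fails at once if the orange-lidded cup or the dropper bottle is moved by more than 25 mm (distance of any of cup_orange_centre, dropper_centre from where it was at the start of the episode above 0.025 m).
It also fails if it takes over 61 s, if anything falls off the work surface, if the arm or the gripper's body presses on something with over 40 N, if the wrist force passes 120 N, or if a joint passes its speed limit or range.

## Working session

There is one attempt and no reset: what is moved stays moved. The work goes in short steps, Python scripts to look and compute and a shell command to move; the robot and the scene stay as the last step left them, time stands still between calls to the robot, and variables do not carry over. Pictures are saved under pics/ and viewed, at most 10 in all, crops included, and the job is handed in when it is done.

```bash
mkdir -p pics; ls
python3 - <<'E'
from cell import r
import cv2
for n in("scene","top"):
    cv2.imwrite(f"pics/{n}0.png",r.get_image(n)[:,:,::-1]); print(n,r.camera_model(n))
o=r.get_obs();print(o)
E
```

```text
pics
scene {'fx': 499.8648015783654, 'fy': 499.8648015783654, 'cx': 284.8741433658824, 'cy': 205.28868617318966, 'k1': -0.09638904496900631, 'position': array([-160.24181725,  907.41295993,  887.44097732]), 'rotation': array([[-0.77595933,  0.37911788, -0.50413962],
       [-0.63071091, -0.45424138,  0.62918083],
       [ 0.00953263,  0.80618509,  0.59158662]])}
top {'fx': 467.04974466037345, 'fy': 467.04974466037345, 'cx': 271.9161863106203, 'cy': 205.0641624995388, 'k1': 0.034204073502571104, 'position': array([ 358.84439036,   32.55029693, 1476.90725895]), 'rotation': array([[ 0.00637343,  0.9924052 , -0.12284662],
       [-0.99997789,  0.00655821,  0.00109983],
       [ 0.00189714,  0.1228369 ,  0.99242506]])}
{'time': 0.1, 'q': array([60.17106477, 33.02818588,  1.4239154 , 82.38154841, -0.85817189,
       64.68886914, -3.23835561]), 'joint_velocities': array([-0.05605353, -0.05769178,  0.02825935, -0.07527632, -0.09246924,
       -0.03284375, -0.07829257]), 'joint_efforts': array([ 6.45968175e-03, -7.67300320e+01,  2.25704983e+00, -2.86601990e+01,
        1.56319403e-02,  8.70192423e-03,  3.96354130e-05]), 'ee_pos': array([ 285.38009068, -611.24072973,  230.52544603]), 'eef_rot': array([[ 9.06096824e-01,  4.23069730e-01, -7.40369069e-04],
       [ 4.23070366e-01, -9.06095830e-01,  1.34617853e-03],
       [-1.01317940e-04, -1.53299630e-03, -9.99998820e-01]]), 'ft_force': array([-0.1608257 , -0.45798282,  0.47754491]), 'moment': array([-0.01290257,  0.03428651, -0.02801101]), 'grip_force': 0.0, 'finger_gap': 85.44087459562486}
```

View pics/scene0.png

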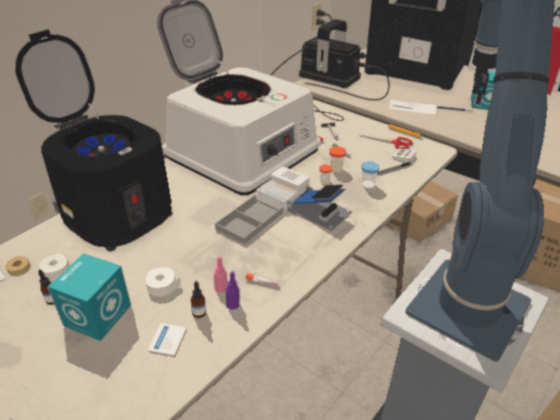

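View pics/top0.png

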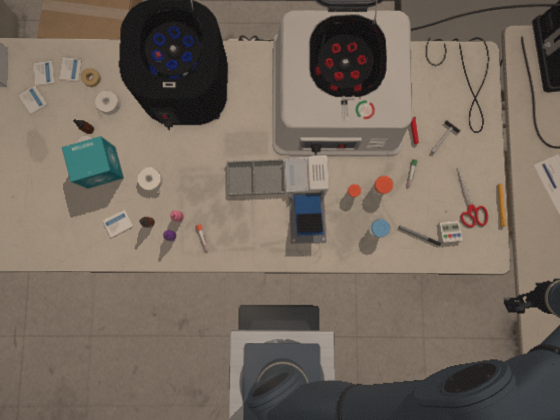

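The scene shows the tray at (255,215), the treadle at (320,205), the blue cup at (370,175), the orange cups at (338,158) large and (326,175) small, and the brown dropper at (198,300).

Candidates in the top view:
- **Cups:** blue lid (381,228) is the target. Large orange (384,185) and small orange (354,190) are to be left alone.
- **Bottles:** brown (147,222), pink (177,216) and purple (169,236). There is another brown one at (84,127).
- **Treadle:** blue plate with black pad (309,217).

I'll check these in one enlarged crop.

Run:
```python
import cv2
a=cv2.imread("pics/top0.png")[145:255,215:405]
cv2.imwrite("pics/c1.png",cv2.resize(a,None,fx=4,fy=4,interpolation=cv2.INTER_CUBIC))
b=cv2.imread("pics/scene0.png")[140:250,210:400]
cv2.imwrite("pics/c2.png",cv2.resize(b,None,fx=4,fy=4,interpolation=cv2.INTER_CUBIC))
```

```text
(no output)
```

View pics/c1.png

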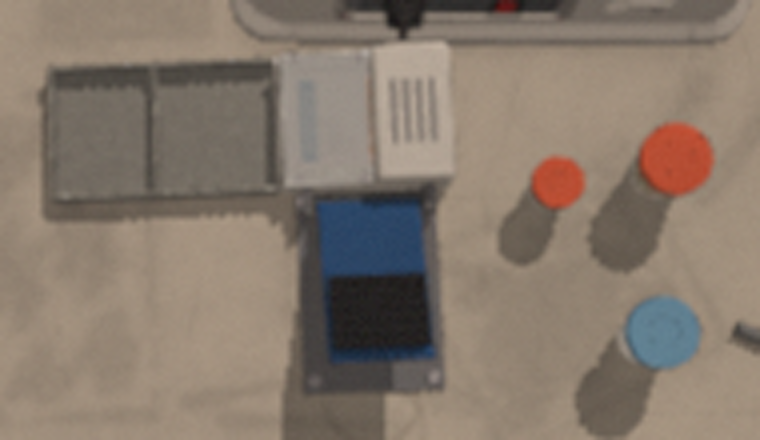

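View pics/c2.png

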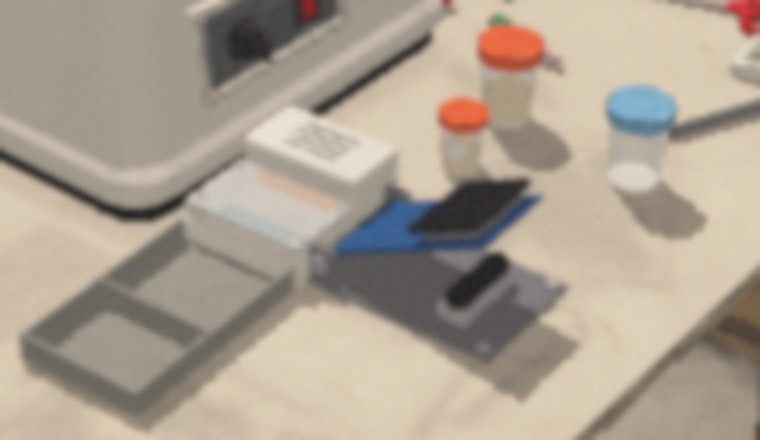

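```bash
cat > h.py <<'E'
import numpy as np,cv2
from cell import r
from scipy.optimize import least_squares
F=np.diag([1.,-1,-1])
def model(n):
    c=r.camera_model(n);K=np.array([[c['fx'],0,c['cx']],[0,c['fy'],c['cy']],[0,0,1]])
    return K,np.array([c['k1'],0,0,0,0.]),np.array(c['position']),np.array(c['rotation'])@F
def proj(n,P):
    K,d,p,R=model(n);return cv2.projectPoints(np.atleast_2d(P).astype(float),cv2.Rodrigues(R.T)[0],-R.T@p,K,d)[0][:,0]
def plane(n,uv,z):
    K,d,p,R=model(n);s=cv2.undistortPoints(np.array(uv,float).reshape(-1,1,2),K,d)[:,0]
    D=np.c_[s,np.ones(len(s))]@R.T;return p+D*((z-p[2])/D[:,2])[:,None]
def tri(us,ut):
    return least_squares(lambda x:np.r_[proj('scene',x)[0]-us,proj('top',x)[0]-ut],[600,-100,60])
def C(pts,o,s=4):return (np.array(pts,float)+.5)/s-.5+np.array(o)
def tool(P,o=None):  # world offset -> tool axes cm
    o=o or r.get_obs();return o['eef_rot'].T@(np.array(P)-o['ee_pos'])/10
E
python3 - <<'E'
from h import *
T=lambda p:C(p,(215,145));S=lambda p:C(p,(210,140))
np.set_printoptions(precision=1,suppress=True)
print('lids',plane('top',T([(663,332),(677,159),(558,182)]),72))
print('blue/orange scene',plane('scene',S([(641,104),(511,44)]),72))
print('blue tri',tri(S((641,104)),T((663,332))).x)
obj=np.array([(-28,184,22),(-28,100,22),(-28,4,22),(80,184,22),(80,100,22),(-28,-132,57),(80,-132,57)],float)
uv=T([(49,200),(152,195),(275,191),(49,67),(152,63),(455,179),(449,41)])
def f(x):
    c,s=np.cos(x[2]),np.sin(x[2]);R=np.array([[c,-s,0],[s,c,0],[0,0,1]])
    return (obj@R.T+[x[0],x[1],0])
s=least_squares(lambda x:(proj('top',f(x))-uv).ravel(),[600,0,0]);print('disp',s.x,s.fun.reshape(-1,2))
obj0=obj;obj=np.array([(26,51,4),(26,141,4),(-135,-64,84.)]);print('pack,cup bay, pad guess',f(s.x))
print('pad corners',plane('top',T([(330,276),(424,272),(433,346),(332,350),(380,311)]),84))
print('pad tri',tri(S((470,207)),T((380,311))).x)
print('scene proj tray',(proj('scene',f(s.x))-[210,140])*4)
print('dropper',plane('top',[(147,222)],106))
E
```

```text
lids [[ 466.5 -295.7   72. ]
 [ 598.4 -309.3   72. ]
 [ 580.2 -218.7   72. ]]
blue/orange scene [[ 463.1 -291.4   72. ]
 [ 593.2 -302.8   72. ]]
blue tri [ 466.4 -296.8   68.1]
disp [606.7  -9.4   0. ] [[-0.1 -0.1]
 [ 0.8  0.3]
 [ 0.5  0.3]
 [-0.9 -0.5]
 [-0.2 -0.3]
 [ 0.   0.1]
 [-0.1  0.2]]
pack,cup bay, pad guess [[630.6  42.6   4. ]
 [627.  132.5   4. ]
 [474.4 -78.9  84. ]]
pad corners [[ 505.9  -44.7   84. ]
 [ 509.4 -115.2   84. ]
 [ 453.9 -121.5   84. ]
 [ 450.4  -46.2   84. ]
 [ 479.8  -82.1   84. ]]
pad tri [480.  -82.9  77.7]
scene proj tray [[194.9 287.8]
 [114.2 348.9]
 [471.5 203.4]]
dropper [[476.  397.4 106. ]]
```

Top crop: blue lid centre is at (663,332), large orange at (677,159), small orange at (558,182), and the pad centre at (380,311). The scene crop confirms the clear-bodied, blue-lidded cup. I'll work out the move to above the pad.

Run:
```python
from h import *
print(tool([477,-80,130]),tool([477,-80,230]))
```

```text
[ 39.83885862 -40.01323216  10.10986028] [ 39.83784544 -40.02856212   0.10987208]
```

```bash
python3 -m crank '4 -4 0 0 0 0.05 1;8 -8 0 0 0 0.1 1;12 -12 0 0 0 0.15 1;16 -16 0 0 0 0.2 1;20 -20 0 0 0 0.25 1;24 -24 0 0 0 0.3 1;28 -28 0 0 0 0.34 1;32 -32 0 0 0 0.38 1;36 -36 0 0 0 0.4 1;39.8 -40 0 0 0 0.4 1;39.8 -40 4 0 0 0.4 1;39.8 -40 8 0 0 0.4 1;39.8 -40 10.1 0 0 0.4 1;39.8 -40 10.1 0 0 0.4 1;39.8 -40 10.1 0 0 0.4 1;39.8 -40 10.1 0 0 0.4 1' 40
python3 - <<'E'
from h import *
cv2.imwrite("pics/s1.png",cv2.resize(r.get_image("scene")[120:260,200:420,::-1],None,fx=3.6,fy=3.6,interpolation=cv2.INTER_CUBIC))
E
```

```text
time: 2.1
ee_pos: [477.6, -80.9, 131.3]
eef_rot: [[0.999, 0.037, 0.002], [0.037, -0.999, -0.0], [0.002, 0.0, -1.0]]
ft_force: [-0.4, 0.2, -0.1]
finger_gap: 0.0
grip_force: 0.0
```

View pics/s1.png

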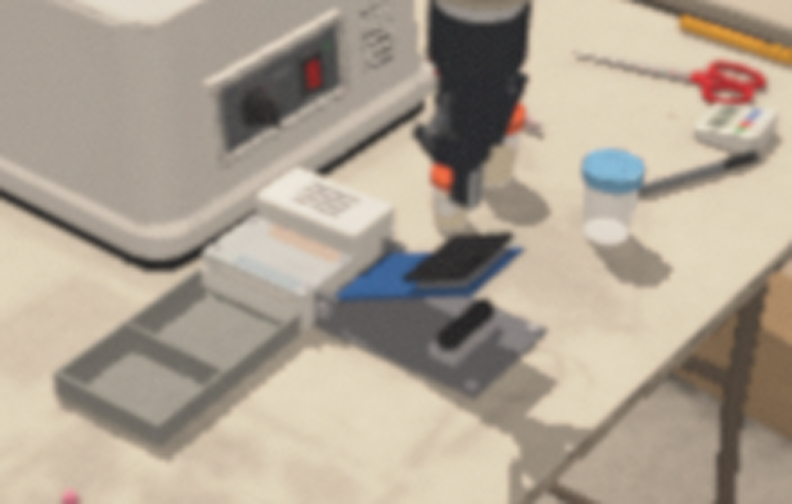

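The tip, at crop (463,205), is over the pad centre at (460,258). I'll lower it slowly, stopping short of the earliest stop.

```bash
python3 -m crank '0 0 1.5 0 0 0 1;0 0 3 0 0 0 1;0 0 4 0 0 0 1;0 0 4.3 0 0 0 1;0 0 4.6 0 0 0 1;0 0 4.8 0 0 0 1;0 0 5 0 0 0 1;0 0 5.2 0 0 0 1;0 0 5.4 0 0 0 1;0 0 5.6 0 0 0 1;0 0 5.8 0 0 0 1;0 0 6 0 0 0 1;0 0 6.2 0 0 0 1;0 0 6.4 0 0 0 1;0 0 6.6 0 0 0 1;0 0 6.8 0 0 0 1;0 0 6.8 0 0 0 1;0 0 6.8 0 0 0 1'
```

```text
time: 4.4
ee_pos: [476.5, -80.8, 62.2]
eef_rot: [[0.999, 0.037, -0.001], [0.037, -0.999, 0.0], [-0.001, -0.0, -1.0]]
ft_force: [-2.2, -0.5, 7.1]
finger_gap: 0.2
grip_force: 2.7
```

```bash
python3 -m crank '0 0 0.1 0 0 0 1;0 0 0.2 0 0 0 1;0 0 0.3 0 0 0 1;0 0 0.4 0 0 0 1;0 0 0.5 0 0 0 1;0 0 0.5 0 0 0 1;0 0 0.5 0 0 0 1'
```

```text
time: 5.28
ee_pos: [476.2, -80.9, 57.1]
eef_rot: [[0.999, 0.037, -0.001], [0.037, -0.999, 0.0], [-0.001, -0.0, -1.0]]
ft_force: [-3.1, -0.2, 6.5]
finger_gap: -0.3
grip_force: 3.0
```

```bash
python3 -m crank '0 0 0.1 0 0 0 1;0 0 0.2 0 0 0 1;0 0 0.3 0 0 0 1;0 0 0.3 0 0 0 1;0 0 0.3 0 0 0 1'
```

```text
time: 5.9
ee_pos: [476.0, -80.9, 54.1]
eef_rot: [[0.999, 0.037, -0.002], [0.037, -0.999, 0.0], [-0.002, -0.0, -1.0]]
ft_force: [-3.6, -0.0, 6.6]
finger_gap: 0.2
grip_force: 3.2
```

Still on the spring alone, so I'll carry on in small steps.

```bash
python3 -m crank '0 0 0.1 0 0 0 1;0 0 0.2 0 0 0 1;0 0 0.3 0 0 0 1;0 0 0.3 0 0 0 1'
```

```text
time: 6.4
ee_pos: [475.8, -80.8, 51.1]
eef_rot: [[0.999, 0.037, -0.002], [0.037, -0.999, 0.0], [-0.002, -0.0, -1.0]]
ft_force: [-3.8, -0.5, 7.3]
finger_gap: 0.4
grip_force: 3.4
```

```bash
python3 -m crank '0 0 0.1 0 0 0 1;0 0 0.2 0 0 0 1;0 0 0.2 0 0 0 1'
```

```text
time: 6.78
ee_pos: [475.8, -80.9, 49.1]
eef_rot: [[0.999, 0.037, -0.002], [0.037, -0.999, 0.0], [-0.002, -0.0, -1.0]]
ft_force: [-3.9, -0.9, 6.8]
finger_gap: 0.1
grip_force: 3.5
```

```bash
python3 -m crank '0 0 0.1 0 0 0 1;0 0 0.2 0 0 0 1;0 0 0.2 0 0 0 1'
```

```text
time: 7.15
ee_pos: [475.7, -80.9, 47.3]
eef_rot: [[0.999, 0.036, -0.002], [0.036, -0.999, -0.0], [-0.002, -0.0, -1.0]]
ft_force: [-5.7, 0.4, 12.8]
finger_gap: 0.1
grip_force: 5.8
```

```bash
python3 -m crank '0 0 0.1 0 0 0 1;0 0 0.2 0 0 0 1;0 0 0.2 0 0 0 1'
```

```text
time: 7.52
ee_pos: [475.5, -80.9, 45.6]
eef_rot: [[0.999, 0.037, -0.002], [0.037, -0.999, -0.0], [-0.002, -0.0, -1.0]]
ft_force: [-7.3, 0.9, 19.4]
finger_gap: -0.1
grip_force: 9.1
```

The stop is reached, at about 20 N. I'll add 0.5 mm, hold for over a second, and look before releasing.

```bash
python3 -m crank '0 0 0.05 0 0 0 1;0 0 0.05 0 0 0 1;0 0 0.05 0 0 0 1;0 0 0.05 0 0 0 1;0 0 0.05 0 0 0 1;0 0 0.05 0 0 0 1;0 0 0.05 0 0 0 1;0 0 0.05 0 0 0 1;0 0 0.05 0 0 0 1;0 0 0.05 0 0 0 1'
python3 - <<'E'
from h import *
cv2.imwrite("pics/s2.png",cv2.resize(r.get_image("scene")[150:260,200:400,::-1],None,fx=4,fy=4,interpolation=cv2.INTER_CUBIC))
E
```

```text
time: 8.78
ee_pos: [475.5, -80.9, 45.3]
eef_rot: [[0.999, 0.037, -0.002], [0.037, -0.999, -0.0], [-0.002, -0.0, -1.0]]
ft_force: [-7.5, 0.7, 20.0]
finger_gap: -0.2
grip_force: 9.8
```

View pics/s2.png

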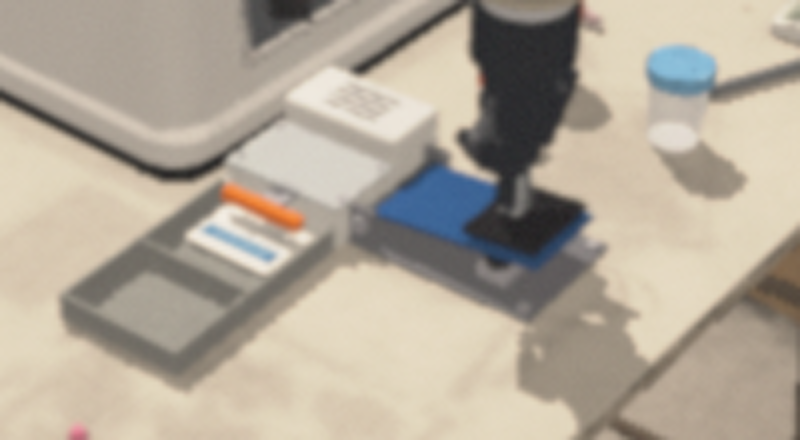

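Run:
```python
from h import *
np.set_printoptions(precision=1,suppress=True)
c,s=np.cos(.04),np.sin(.04);R=np.array([[c,-s,0],[s,c,0],[0,0,1]])
f=lambda P:np.array(P,float)@R.T+[606.7,-9.4,0]
P=[(26+a*31,51+b*39,10) for a,b in((-1,-1),(1,-1),(1,1),(-1,1))]
print((proj('scene',f(P))-[200,150])*4)
B=[(-24,4,22),(76,4,22),(76,98,22),(-24,98,22)]
print((proj('scene',f(B))-[200,150])*4, (proj('top',f(P))-[215,145])*4)
t=r.get_image("top");cv2.imwrite("pics/t2.png",cv2.resize(t[145:255,215:405,::-1],None,fx=4,fy=4,interpolation=cv2.INTER_CUBIC))
```

```text
[[300.9 231.5]
 [235.6 201.5]
 [167.7 251.2]
 [233.8 283.3]]
[[328.1 222.6]
 [222.5 174.7]
 [139.9 233.6]
 [247.3 285.5]] [[264.  164.6]
 [261.2  88. ]
 [163.7  91.2]
 [166.  167.8]]
```

View pics/t2.png

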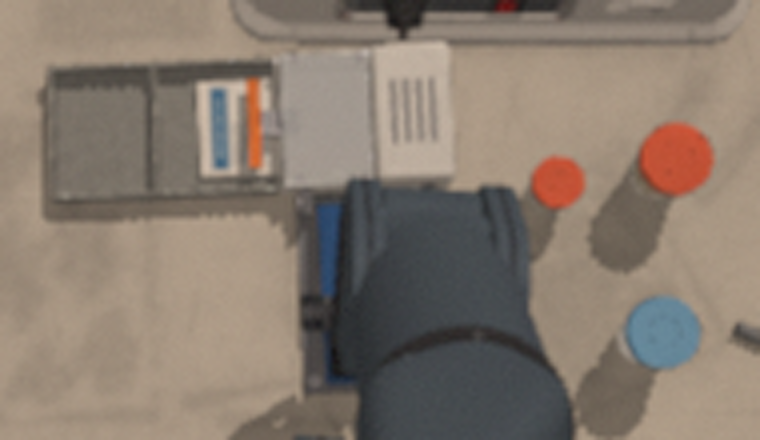

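Run:
```python
from h import *
g=lambda n,u,v:cv2.resize(np.mean([r.get_image(n)[v:v+45,u:u+40,::-1] for _ in range(4)],0).astype('uint8'),None,fx=10,fy=10,interpolation=cv2.INTER_CUBIC)
cv2.imwrite("pics/z.png",np.hstack([g('scene',242,186),g('top',250,155)]));print(r.get_obs()['time'],r.get_obs()['ft_force'])
c,s=np.cos(.04),np.sin(.04);R=np.array([[c,-s,0],[s,c,0],[0,0,1]])
f=lambda P:np.array(P,float)@R.T+[606.7,-9.4,0]
for y in(51,33): 
  P=[(26+a*39,y+b*31,10) for a,b in((-1,-1),(1,-1),(1,1),(-1,1))]
  print(((proj('scene',f(P))-[242,186])*10).round(),((proj('top',f(P))-[250,155])*10+[400,0]).round())
```

```text
9.275 [-7.78038773 -0.29228024 19.76588531]
[[337. 242.]
 [132. 147.]
 [ -4. 245.]
 [204. 345.]] [[686. 337.]
 [677.  96.]
 [483. 103.]
 [491. 344.]]
[[374. 213.]
 [169. 119.]
 [ 36. 216.]
 [244. 314.]] [[742. 335.]
 [733.  94.]
 [540. 101.]
 [547. 342.]]
```

View pics/z.png

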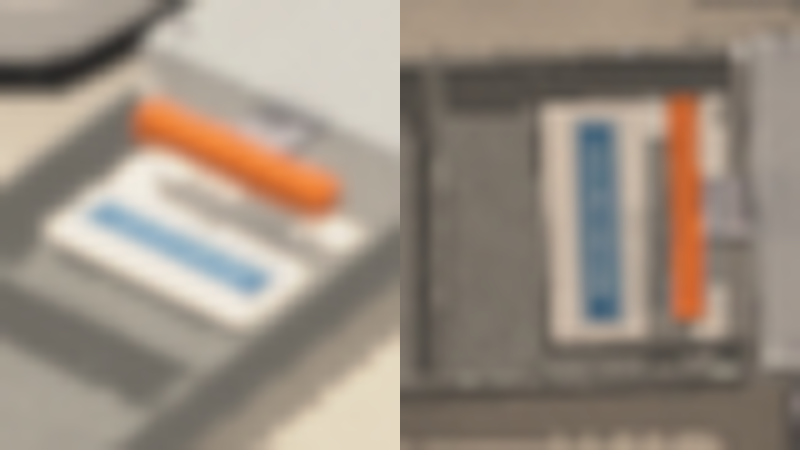

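In both views the pack lies flat on the bay floor, with its leading edge at right-panel x≈547. That matches the projection for y≈33–35, which is inside tolerance, and the orange pusher bar is above it. The treadle is held at about 21 N, so I'll release it gently.

```bash
python3 -m crank '0 0 -0.2 0 0 0 1;0 0 -0.5 0 0 0 1;0 0 -0.8 0 0 0 1;0 0 -1.1 0 0 0 1;0 0 -1.4 0 0 0 1;0 0 -1.7 0 0 0 1;0 0 -2 0 0 0 1;0 0 -2.3 0 0 0 1;0 0 -2.6 0 0 0 1;0 0 -2.9 0 0 0 1;0 0 -3.2 0 0 0 1;0 0 -3.5 0 0 0 1;0 0 -3.8 0 0 0 1;0 0 -4.2 0 0 0 1;0 0 -5 0 0 0 1;0 0 -7 0 0 0 1;0 0 -10 0 0 0 0.5;0 0 -11 0 0 0 0;0 0 -11 0 0 0 0'
python3 - <<'E'
from h import *
g=lambda n,u,v:cv2.resize(np.mean([r.get_image(n)[v:v+55,u:u+50,::-1] for _ in range(3)],0).astype('uint8'),None,fx=8,fy=8,interpolation=cv2.INTER_CUBIC)
cv2.imwrite("pics/z2.png",np.hstack([g('scene',242,186),g('top',250,155)]))
print(tool([465.5,-294.5,155]),tool([465.5,-294.5,41]))
E
```

```text
time: 11.65
ee_pos: [476.7, -80.9, 155.1]
eef_rot: [[0.999, 0.037, 0.0], [0.037, -0.999, -0.0], [0.0, 0.0, -1.0]]
ft_force: [0.1, -0.1, -1.3]
finger_gap: 54.4
grip_force: 0.0
[-1.88702759 21.31893335 -0.09404934] [-1.86950973 21.32117768 11.30593698]
```

View pics/z2.png

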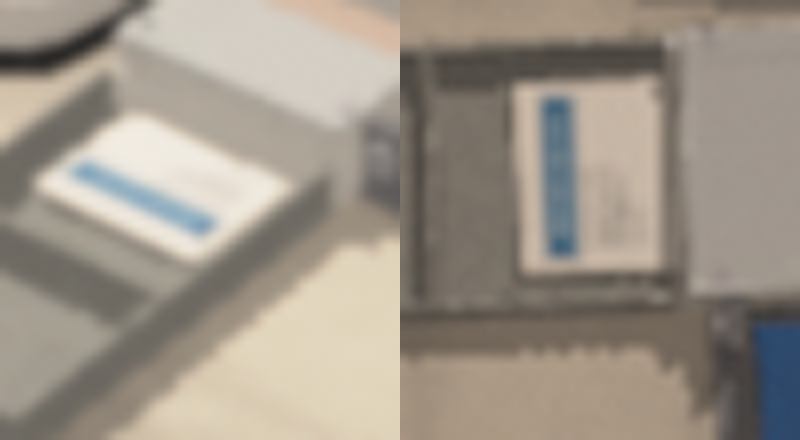

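The released pack lies flat. In the top panel it spans x 515–662, about 16 mm from bay centre, which is within 20 mm, and the treadle is back up. Next is the blue cup.

```bash
python3 -m crank '-0.4 4 0 0 0 0 0;-0.8 9 0 0 0 0 0;-1.2 14 0 0 0 0 0;-1.6 18 0 0 0 0 0;-1.9 21.3 0 0 0 0 0;-1.9 21.3 0 0 0 0 0;-1.9 21.3 2 0 0 0 0;-1.9 21.3 4 0 0 0 0;-1.9 21.3 6 0 0 0 0;-1.9 21.3 8 0 0 0 0;-1.9 21.3 9.5 0 0 0 0;-1.9 21.3 10.5 0 0 0 0;-1.9 21.3 11.3 0 0 0 0;-1.9 21.3 11.3 0 0 0 0' && python3 -m crank '0 0 0 0 0 0 0.25;0 0 0 0 0 0 0.5;0 0 0 0 0 0 0.7;0 0 0 0 0 0 1;0 0 0 0 0 0 1;0 0 0 0 0 0 1;0 0 0 0 0 0 1;0 0 0 0 0 0 1' 30
```

```text
time: 13.7
ee_pos: [465.7, -294.2, 41.5]
eef_rot: [[0.999, 0.037, -0.0], [0.037, -0.999, 0.0], [-0.0, -0.0, -1.0]]
ft_force: [0.5, 0.2, 0.4]
finger_gap: 85.6
grip_force: 0.0
time: 14.7
ee_pos: [466.2, -294.7, 42.6]
eef_rot: [[0.999, 0.037, 0.001], [0.037, -0.999, -0.001], [0.001, 0.001, -1.0]]
ft_force: [-1.7, -0.0, 5.5]
finger_gap: 52.8
grip_force: 30.7
```

```bash
python3 -m crank '0 0 -1 0 0 0 1;0 0 -3 0 0 0 1;0 0 -6 0 0 0 1;0 0 -9 0 0 0 1;0 0 -12 0 0 0 1;0 0 -12 0 0 0 1;0 0 -12 0 0 0 1'
cat >> h.py <<'E'
def blob(n):
    im=cv2.cvtColor(r.get_image(n),cv2.COLOR_RGB2HSV)
    m=cv2.inRange(im,(95,90,110),(110,255,255))
    k,l,st,c=cv2.connectedComponentsWithStats(m);return [(st[i,4],c[i].round(1).tolist(),st[i,:4].tolist()) for i in range(1,k) if st[i,4]>40]
E
python3 - <<'E'
from h import *
for n in('scene','top'): print(n,blob(n))
o=r.get_obs();p=o['ee_pos'];print(p,proj('scene',p+[0,0,25]),proj('top',p+[0,0,25]))
print(tool([627,132.5,p[2]]))
E
```

```text
time: 15.58
ee_pos: [465.5, -294.2, 161.7]
eef_rot: [[0.999, 0.037, -0.0], [0.037, -0.999, 0.0], [-0.0, -0.0, -1.0]]
ft_force: [0.8, 0.1, -0.5]
finger_gap: 52.4
grip_force: 31.6
scene [(np.int32(41), [376.9, 132.6], [375, 129, 6, 10]), (np.int32(170), [306.1, 197.1], [294, 190, 24, 13])]
top [(np.int32(78), [302.9, 199.9], [296, 196, 16, 12])]
[ 465.25567578 -294.03997013  160.99550866] [[373.78473299 132.54937065]] [[389.36070663 224.99077114]]
[ 1.77340777e+01 -4.20294907e+01  1.11639559e-02]
```

```bash
python3 -m crank '1 -3 0 0 0 0 1;2.5 -7 0 0 0 0 1;4.5 -11.5 0 0 0 0 1;6.5 -16 0 0 0 0 1;8.5 -20.5 0 0 0 0 1;10.5 -25 0 0 0 0 1;12.5 -29.5 0 0 0 0 1;14.5 -34 0 0 0 0 1;16 -38 0 0 0 0 1;17.2 -41 0 0 0 0 1;17.7 -42 0 0 0 0 1;17.7 -42 0 0 0 0 1;17.7 -42 2.5 0 0 0 1;17.7 -42 5 0 0 0 1;17.7 -42 7.5 0 0 0 1;17.7 -42 9 0 0 0 1;17.7 -42 10 0 0 0 1;17.7 -42 10.5 0 0 0 1;17.7 -42 10.5 0 0 0 1'
python3 - <<'E'
from h import *
print(blob('top'),blob('scene'))
g=lambda n,u,v:cv2.resize(r.get_image(n)[v:v+75,u:u+70,::-1],None,fx=5.5,fy=5.5,interpolation=cv2.INTER_CUBIC)
cv2.imwrite("pics/f.png",np.hstack([g('scene',205,165),g('top',215,140)]))
E
```

```text
time: 18.05
ee_pos: [627.4, 131.8, 57.0]
eef_rot: [[0.999, 0.037, 0.0], [0.037, -0.999, 0.0], [0.0, 0.0, -1.0]]
ft_force: [0.4, 0.1, -0.6]
finger_gap: 52.4
grip_force: 31.7
[(np.int32(161), [304.5, 201.2], [296, 196, 24, 15])] [(np.int32(180), [306.3, 197.2], [294, 190, 24, 13]), (np.int32(75), [239.1, 204.4], [234, 200, 12, 12])]
```

View pics/f.png

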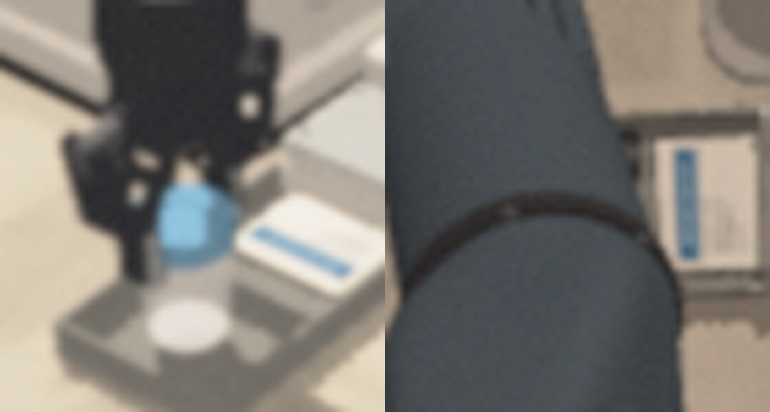

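The cup hangs upright, foot at (190,325), over the outer bay just above its floor, and the pack is undisturbed. I'll lower until it touches.

```bash
python3 -m crank '0 0 0.4 0 0 0 1;0 0 0.8 0 0 0 1;0 0 0.95 0 0 0 1;0 0 0.95 0 0 0 1;0 0 0.95 0 0 0 1'
```

```text
time: 18.88
ee_pos: [627.3, 131.8, 47.3]
eef_rot: [[0.999, 0.037, 0.0], [0.037, -0.999, -0.0], [0.0, 0.0, -1.0]]
ft_force: [0.0, -0.3, -1.3]
finger_gap: 52.5
grip_force: 31.7
```

```bash
python3 -m crank '0 0 0.1 0 0 0 1;0 0 0.1 0 0 0 1;0 0 0.1 0 0 0 1'
```

```text
time: 19.25
ee_pos: [627.5, 131.9, 46.6]
eef_rot: [[0.999, 0.037, 0.001], [0.037, -0.999, 0.0], [0.001, -0.0, -1.0]]
ft_force: [-1.4, -1.1, 4.7]
finger_gap: 52.3
grip_force: 32.1
```

Touchdown. I'll open gently and rise.

```bash
python3 -m crank '0 0 0 0 0 0 0.3;0 0 0 0 0 0 0.2;0 0 0 0 0 0 0.1;0 0 0 0 0 0 0;0 0 0 0 0 0 0;0 0 0 0 0 0 0;0 0 -1 0 0 0 0;0 0 -3 0 0 0 0;0 0 -6 0 0 0 0;0 0 -10 0 0 0 0;0 0 -14 0 0 0 0;-4 3 -15 0 0 0 0;-8 6 -15 0 0 0 0;-12 12 -15 0 0 0 0;-14 17 -15 0 0 0 0;-15 22 -15 0 0 0 0;-15 27 -15 0 0 0 0;-15 27 -15 0 0 0 0'
python3 - <<'E'
from h import *
for n in('top','scene'):
    b=blob(n);print(n,b)
    for a,c,_ in b: print(plane(n,[c],76 if n=='top' else 70).round(1))
c,s=np.cos(.04),np.sin(.04)
P=np.array([606.7+26*c-141*s,-9.4+26*s+141*c,76]);print(P,proj('top',P),proj('scene',P))
def orange(n):
    im=cv2.cvtColor(r.get_image(n),cv2.COLOR_RGB2HSV);m=cv2.inRange(im,(3,150,150),(12,255,255));k,l,st,c=cv2.connectedComponentsWithStats(m);return [(int(st[i,4]),c[i].round(1)) for i in range(1,k) if st[i,4]>40]
print(orange('top'));print(r.get_obs()['time'])
E
```

```text
time: 21.5
ee_pos: [486.8, -147.9, 197.2]
eef_rot: [[1.0, 0.03, 0.001], [0.03, -1.0, -0.002], [0.001, 0.002, -1.0]]
ft_force: [-0.1, 0.6, -0.3]
finger_gap: 85.5
grip_force: 0.0
top []
scene [(np.int32(172), [306.1, 197.1], [294, 190, 24, 13]), (np.int32(146), [237.3, 208.0], [230, 203, 17, 12])]
[[515.  -30.9  70. ]]
[[628.6 131.4  70. ]]
[627.04070665 132.52693773  76.        ] [[238.78418752 173.96455247]] [[237.32617685 206.64788209]]
[]
21.65
```

The scene camera puts the lid at (628.6, 131.4), against a bay centre of (627.0, 132.5), and it is upright and released. The arm is clear, so I'll hand in.

```bash
python3 -c "
from cell import r
print(r.finish_job())"
```

```text
the job is handed in; nothing more can be done
None
```

I handed in the job at about 21.7 s, and no verdict came back. The gauze pack lies flat in the near bay, about 16 mm off centre (limit 20 mm); the treadle is back up; the blue-lidded cup stands released in the outer bay; and I didn't go near the orange cup or dropper, though I didn't re-measure them at the end.

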